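# Lens into cell, cell into barrel

## Task

Set the larger glass lens, flat side down as it lies, into the larger bronze cell while that cell stands on the table, and let go of it. Then pick up the cell with the lens in it and seat the two together, upright and fully home, in the mouth of the iron barrel. Lower both gently: never let the lens or the cell drop.

Things in the scene. Friction and masses are not known exactly. Their poses are not given: they have to be found in the camera images.
- lens: Larger of two clear glass lenses: 36 mm across, straight edge 16 mm high, then a low dome, 21 mm in all; 50 g. Lies flat side down on a round dark wooden pad 6 mm high. Origin: centre of its flat underside; z up. Grip its edge with the fingertips 8 to 10 mm above the underside, to clear the cell's rim. The smaller lens (22 mm) on the other pad is not used.
- cell: Larger of two loose bronze cells, open side up, 38 mm high, 350 g. Foot 40 mm across (36 at the bottom), 20 mm high; above it a collar and dished rim 56 mm across. Recess 8 mm deep, floor 30 mm above the underside, 42 mm across at the floor and 50 at the mouth; the lens stands 13 mm proud. Origin: centre of underside; z up. Grip the collar, fingertips 20 to 24 mm above the underside.
- small_cell: The smaller bronze cell, same height but only 36 mm across: too small for the lens, not to be used. Origin: centre of its underside; z up.
- barrel: Iron barrel, flared mouth up, fixed on a round flange 90 mm across; 40 mm high, 66 mm across at the mouth. Bore 18 mm deep, flat floor 22 mm above the table, 45 mm across at the floor and 58 at the mouth. Fully home, the cell's foot stands on that floor, its collar 2 mm above the rim. Origin: centre of its underside, on the table; z up.

How it is judged:
By the outcome, as a careful person would: the job done as asked, in the order asked, and still so for the second after the job is handed in, with the robot touching nothing.
It also fails if it takes over 67 s, if anything falls off the work surface, if the arm or the gripper's body presses on something with over 40 N, if the wrist force passes 120 N, or if a joint passes its speed limit or range.

## Robot

A 6-joint arm with a two-finger parallel gripper is mounted at the origin on the work surface. World frame = base frame: x ahead of the robot, y to its left, z up, the work surface at z = 0. Lengths are in mm, angles in rad, forces in N, time in s.
With the tool pointing down it reaches from about 400 to 925 mm from the base axis. Payload 12.5 kg.
Tool frame: the origin (TCP) lies at the very end of the fingers, on their centre line; the grasp point (between the pads) lies 19 mm behind it; z points along the fingers, y is the line along which they close (so a half turn about z gives the same grasp; the last joint's range is limited). The gripper opens to 95 mm and grips with 3 to 60 N. Pads are 20 mm wide; open, the fingers measure 119 mm over their backs; the gripper's body (75 mm by 180 mm) begins 59 mm behind the grasp point.
Start: joints at [-1.453, 0.491, 1.559, -0, 1.092, -0.106], TCP at [138.732, -609.426, 214.661] pointing down, gripper open.
Joint ranges: [-3.1, 3.1], [-0.84, 2.19], [0.05, 2.79], [-1.13, 4.28], [0.06, 2.93], [-2.69, 2.69]. Speed limits (rad/s): [2.22, 2.22, 2.79, 3.14, 3.14, 3.14].

## Interface

Orientations are given as [roll, pitch, yaw] about the fixed x, y, z axes, in that order (R = Rz(yaw) Ry(pitch) Rx(roll)).
In Python, from cell import env, ticket, monitor, read_camera, camera_info gives the robot as it stands (env), with the cameras as plain functions, the job (ticket) and the readings (monitor).
- The arm moves only by the shell command python3 steer.py, which reads ROWS from standard input. ROWS is a JSON list of rows, 1 to 5 of them, each written [[dx, dy, dz], turn, opening]: dx, dy, dz in mm, then a turn about the tool's z in rad, then the opening from 0.0 (shut) to 1.0 (fully open); each row is the pose to reach, as a shift and turn from the pose commanded when the command began, along the tool's axes at that moment; what a row does not reach only later rows make up. A row lasts 1/12 s, in which the tool goes at most 41.7 mm and 0.125 rad, less where a joint would pass 70% of its speed; a pose out of reach is approached as far as the arm can. The fingers move at their own pace and stop on an object; the grip force is fixed at half the most. Time passes only in rows, so rows that do not move let the fingers close. It prints the time, the measured TCP pose, the force, the opening and the grip force at its end. Input that does not fit is refused with a message, and nothing moves.
- monitor.state(): the state, without advancing time (a new reading comes with each control period).
- read_camera(name): name is "side" or "top" or "wrist"; returns (picture, depth): 480x640x3 uint8, red, green, blue; 480x640 float32, mm along the optical axis (not along the pixel's ray), 0 where there is no reading.
- camera_info(name): a dict with "vertical_fov" (degrees; the focal length in pixels is half the picture's height over the tangent of half this angle, whatever the lens; pixels are square), "cx", "cy" (the principal point, pixels), "origin" and "attitude" of the camera in the world. Camera axes: x right, y down, z forward; pixel columns grow to the right and rows downward; lengths in mm; the calibration is good to about 2 mm. A picture is of the moment at which its call begins: read the wrist's pose just before it. camera_info takes no time and is no camera call; for the wrist camera it gives the pose at the moment of the call.
- ticket.job_done(): hands the job in; it is judged then, once.
The state is a dict: "t": time; "joints": joint angles; "qvel": joint speeds; "tau": joint torques, N m; "eef_pos": TCP position; "tcp_rot": TCP orientation; "ft_force": force on the tool from outside, world axes, zero at the start; "moment": the same for the moment, N m; "opening": opening from 0.0 (shut) to 1.0 (fully open); "grip_force": force on a finger pad.
Only numpy, scipy, OpenCV 4.12 (cv2) and the standard library are available. Lean on these libraries where they do the work, as an engineer would, in place of code of your own. Each camera call takes 0.05 s, during which the arm holds its last target. There are 200 camera calls.

## Working session

There is one attempt and no reset: what is moved stays moved. The work goes in short steps, Python scripts to look and compute and a shell command to move; the robot and the scene stay as the last step left them, time stands still between calls to the robot, and variables do not carry over. Pictures are saved under pics/ and viewed, at most 10 in all, crops included, and the job is handed in when it is done.

```bash
ls; mkdir -p pics
python3 - <<'E'
from cell import env, ticket, monitor, read_camera, camera_info
import cv2,numpy as np
for n in ["top","side"]:
    p,d=read_camera(n); cv2.imwrite(f"pics/{n}0.png",p[:,:,::-1]); np.save(f"pics/{n}0.npy",d); np.save(f"pics/{n}0rgb.npy",p)
    print(n,camera_info(n))
print(monitor.state())
E
```

```text
cell.py
pics
steer.py
top {'vertical_fov': 47.56621876445197, 'cx': 330.8421574821258, 'cy': 236.28240183804297, 'origin': array([ 334.38900635,   -8.05490602, 1131.10097733]), 'attitude': array([-2.94047130e+00,  8.91750198e-04, -1.44520880e+00])}
side {'vertical_fov': 50.66074607243962, 'cx': 317.4784269159811, 'cy': 242.15896953442123, 'origin': array([358.17053297, 668.49752109, 666.0605355 ]), 'attitude': array([-2.2998156 , -0.01924657, -2.85300398])}
{'t': 0.1, 'joints': array([-1.45259528e+00,  4.91471265e-01,  1.55937381e+00,  2.13813995e-05,
        1.09171662e+00, -1.05627235e-01]), 'qvel': array([-0.00180772, -0.00196658, -0.0012244 ,  0.00143466,  0.00062196,
       -0.00010373]), 'tau': array([ 1.95650537e-03, -6.13622117e+01, -2.58604717e+01,  6.93796389e-02,
        4.70683572e-02, -5.53493089e-05]), 'eef_pos': array([ 138.71300082, -609.19524678,  214.14265499]), 'tcp_rot': array([-3.14063101e+00, -1.21026614e-04,  2.23818357e-01]), 'ft_force': array([-0.13399692,  0.21186473, -0.85474587]), 'moment': array([-0.01697517, -0.03016372, -0.00933213]), 'grip_force': 0.0, 'opening': 1.0053140652358745}
```

View pics/top0.png

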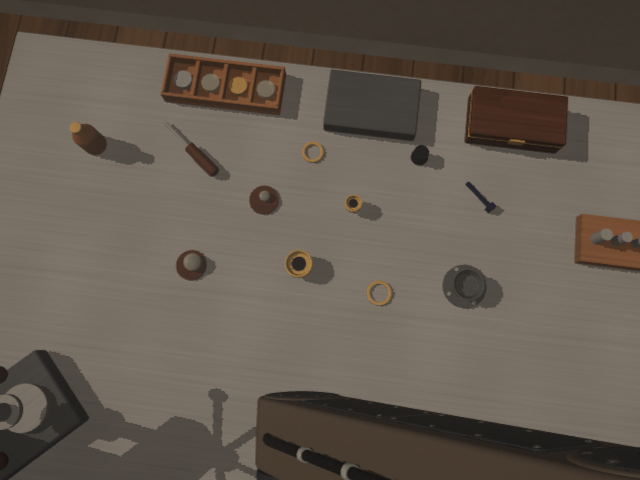

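View pics/side0.png

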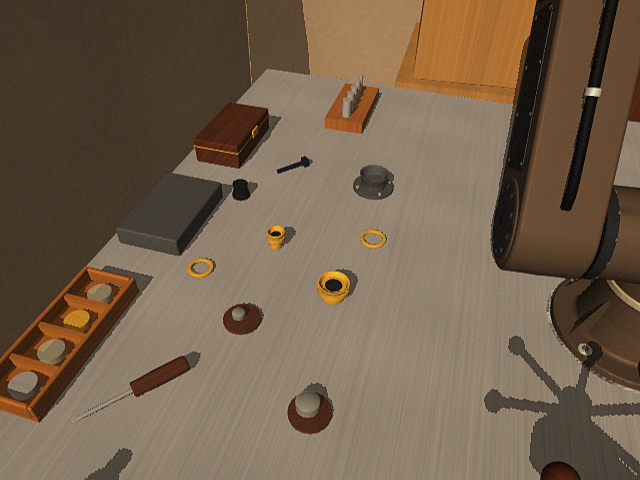

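The top view shows the lens near (192,262) on its pad at (191,265), the large cell at (299,263) and the barrel at (465,286). The side view shows the lens at (308,403), the cell at (334,286) and the barrel at (374,178). Next I'll measure them.

```bash
cat > h.py <<'E'
import numpy as np,cv2
from scipy.spatial.transform import Rotation as R
def cam(info):
    f=240/np.tan(np.radians(info["vertical_fov"])/2)
    return f,info["cx"],info["cy"],np.array(info["origin"]),R.from_euler("xyz",info["attitude"]).as_matrix()
def cloud(info,d):
    f,cx,cy,o,M=cam(info); v,u=np.mgrid[0:480,0:640]
    return np.stack([(u-cx)/f*d,(v-cy)/f*d,d],-1)@M.T+o
def atz(info,u,v,z):
    f,cx,cy,o,M=cam(info); r=M@np.array([(u-cx)/f,(v-cy)/f,1]); return o+r*(z-o[2])/r[2]
def pix(info,p):
    f,cx,cy,o,M=cam(info); q=M.T@(np.array(p)-o); return q[:2]/q[2]*f+[cx,cy]
def circ(xy):
    A=np.c_[2*xy,np.ones(len(xy))]; s=np.linalg.lstsq(A,(xy**2).sum(1),rcond=None)[0]
    return s[0],s[1],np.sqrt(s[2]+s[0]**2+s[1]**2)
E
python3 - <<'E'
from cell import env, ticket, monitor, read_camera, camera_info
from h import *
for n,seeds in [("top",dict(lens=(192,262),cell=(299,263),barrel=(465,286))),("side",dict(lens=(308,403),cell=(334,286),barrel=(374,178)))]:
    i=camera_info(n); P=cloud(i,np.load(f"pics/{n}0.npy"))
    print(n,"table z",np.median(P[330:360,250:300,2]) if n=="top" else np.median(P[330:360,400:450,2]))
    for k,(u,v) in seeds.items():
        Q=P[v-40:v+40,u-40:u+40].reshape(-1,3); top=dict(lens=(16,26),cell=(34,44),barrel=(35,45))[k]
        s=Q[(Q[:,2]>top[0])&(Q[:,2]<top[1])]
        s=s[np.linalg.norm(s[:,:2]-np.median(s[:,:2],0),axis=1)<50]
        print(k,len(s),"z %.1f"%np.median(s[:,2]),"mid",(s.min(0)+s.max(0))/2,"ext",np.ptp(s,0),"ray",atz(i,u,v,np.mean(top)), "circ",circ(cv2.convexHull(s[:,:2].astype(np.float32))[:,0].astype(float)))
E
```

```text
top table z 0.3078431019245045
lens 154 z 23.7 mid [470.22595614 299.25472801  21.06057184] ext [35.56128458 35.24527376  9.84849432] ray [469.34809367 298.40631885  21.        ] circ (np.float64(470.19772337867755), np.float64(299.4295671430378), np.float64(17.67530919730251))
cell 187 z 37.5 mid [491.87678385  80.39860554  38.85361913] ext [54.84191242 54.59994825  9.56477379] ray [492.27684964  77.89964706  39.        ] circ (np.float64(492.0233653033696), np.float64(80.57440054269387), np.float64(27.05938445463706))
barrel 249 z 39.7 mid [ 492.29912193 -264.25080086   39.88706091] ext [65.05136184 65.37133361  9.74284319] ray [ 487.61199574 -259.11474615   40.        ] circ (np.float64(492.4948680255515), np.float64(-264.41152615734705), np.float64(32.26384680596498))
side table z 0.0048242631685297965
lens 371 z 23.9 mid [469.41158322 300.02272916  21.01065645] ext [35.3833005  37.074444    9.91775982] ray [467.75065286 302.69377338  21.        ] circ (np.float64(469.38427000980863), np.float64(300.7479148201772), np.float64(17.899959391899284))
cell 208 z 37.4 mid [491.73234568  81.87551549  37.98288275] ext [54.52271731 56.01144796  7.81989599] ray [488.03740473  90.25616351  39.        ] circ (np.float64(491.4965776242371), np.float64(81.11565601304915), np.float64(27.655010052774582))
barrel 179 z 38.7 mid [ 492.35143124 -264.25512117   38.84888646] ext [63.11832591 69.3913213   7.69396881] ray [ 488.82924175 -244.62597332   40.        ] circ (np.float64(492.62834234163694), np.float64(-263.9186048953915), np.float64(32.983822486262525))
```

```bash
echo '[[[35, -18, 0], 0.112, 1], [[70, -37, 0], 0.224, 1], [[106, -56, 0], 0.224, 1], [[142, -74, 0], 0.224, 1], [[177, -93, 0], 0.224, 1]]' | python3 steer.py
echo '[[[30, -26, 0], 0, 1], [[60, -52, 0], 0, 1], [[90, -78, 0], 0, 1], [[120, -104, 0], 0, 1], [[150, -130, 0], 0, 1]]' | python3 steer.py
echo '[[[30, -30, 0], 0, 1], [[50, -65, 0], 0, 1], [[50, -105, 0], 0, 1], [[50, -145, 0], 0, 1], [[50, -185, 0], 0, 1]]' | python3 steer.py
```

```text
t: 0.52
eef_pos: [291.8, -478.0, 214.4]
tcp_rot: [-3.141, 0.0, -0.001]
ft_force: [0.2, -0.8, 0.8]
opening: 0.998
grip_force: 0.0
t: 0.93
eef_pos: [441.8, -347.9, 214.5]
tcp_rot: [-3.141, 0.0, -0.0]
ft_force: [-0.0, 0.2, 0.2]
opening: 1.001
grip_force: 0.0
t: 1.35
eef_pos: [490.4, -162.5, 214.1]
tcp_rot: [-3.141, 0.001, 0.0]
ft_force: [0.3, -0.1, 0.7]
opening: 0.996
grip_force: 0.0
```

```bash
echo '[[[0, -38, 0], 0, 1], [[0, -76, 0], 0, 1], [[0, -114, 0], 0, 1], [[0, -152, 0], 0, 1], [[0, -190, 0], 0, 1]]' | python3 steer.py
echo '[[[-5, -38, 0], 0, 1], [[-10, -76, 0], 0, 1], [[-15, -114, 0], 0, 1], [[-20, -152, 0], 0, 1], [[-20, -190, 0], 0, 1]]' | python3 steer.py
echo '[[[0, -35, 0], 0, 1], [[0, -70, 0], 0, 1], [[0, -82, 20], 0, 1], [[0, -82, 60], 0, 1], [[0, -82, 60], 0, 1]]' | python3 steer.py
python3 - <<'E'
from cell import env, ticket, monitor, read_camera, camera_info
import cv2,numpy as np
from h import *
i=camera_info("wrist"); p,d=read_camera("wrist"); cv2.imwrite("pics/w1.png",p[:,:,::-1]); np.save("pics/w1.npy",d)
print(i, monitor.state()["eef_pos"], pix(i,[470,299.8,22]))
P=cloud(i,d); m=(P[...,2]>17)&(P[...,2]<30)&(np.hypot(P[...,0]-470,P[...,1]-300)<30); s=P[m]
if len(s)>20: print(len(s),(s.min(0)+s.max(0))/2,np.ptp(s,0),circ(cv2.convexHull(s[:,:2].astype(np.float32))[:,0].astype(float)))
E
```

```text
t: 1.77
eef_pos: [490.3, 27.3, 214.5]
tcp_rot: [3.142, 0.0, -0.0]
ft_force: [1.8, 0.2, 0.0]
opening: 1.0
grip_force: 0.0
t: 2.18
eef_pos: [469.6, 217.3, 214.5]
tcp_rot: [3.141, 0.001, 0.0]
ft_force: [1.1, -1.1, 0.2]
opening: 1.002
grip_force: 0.0
t: 2.6
eef_pos: [468.0, 297.2, 149.1]
tcp_rot: [3.138, 0.008, 0.001]
ft_force: [0.9, -0.8, -0.1]
opening: 1.001
grip_force: 0.0
{'vertical_fov': 60.066633177386045, 'cx': 310.9595600244983, 'cy': 240.4596114474624, 'origin': array([537.08211821, 298.72004922, 318.2991325 ]), 'attitude': array([ 2.88996605, -0.00416877, -1.56925191])} [469.1076438  297.01113532 152.02348651] [307.65292141 228.42556362]
1833 [469.54363875 300.93739685  22.67437098] [35.58478262 35.29262372 11.02926143] (np.float64(469.4930885540662), np.float64(300.6551449365297), np.float64(17.74416440426079))
```

View pics/w1.png

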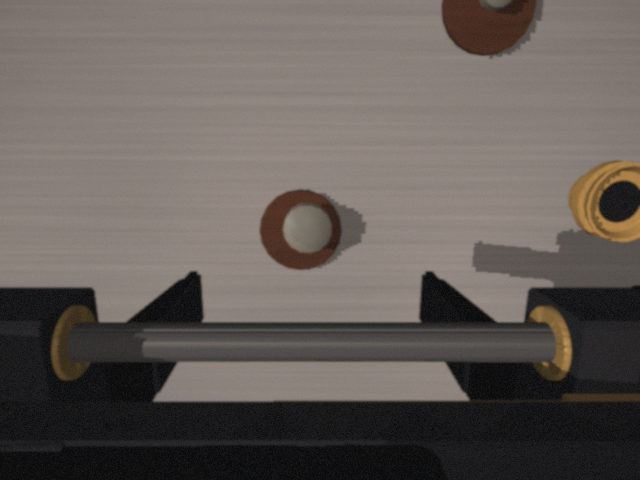

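The wrist picture shows the lens at (307,229), which matches the other two cameras. I'll lower onto it.

```bash
echo '[[[0, -3, 35], 0, 1], [[0, -3, 70], 0, 1], [[0, -3, 95], 0, 1], [[0, -3, 110], 0, 1], [[0, -3, 110], 0, 1]]' | python3 steer.py; echo '[[[0, 0, 0], 0, 1], [[0, 0, 0], 0, 1], [[0, 0, 0], 0, 1]]' | python3 steer.py
```

```text
t: 3.07
eef_pos: [470.6, 299.6, 43.5]
tcp_rot: [3.14, 0.003, -0.001]
ft_force: [-0.8, -0.0, 0.1]
opening: 1.001
grip_force: 0.0
t: 3.32
eef_pos: [471.8, 300.7, 46.5]
tcp_rot: [-3.141, -0.002, -0.001]
ft_force: [0.2, -0.2, -1.1]
opening: 1.001
grip_force: 0.0
```

```bash
echo '[[[-1, 0, 8], 0, 1], [[-1, 0, 16], 0, 1], [[-1, 0, 22], 0, 1], [[-1, 0, 26], 0, 1], [[-1, 0, 28], 0, 1]]' | python3 steer.py; echo '[[[0, 0, 0], 0, 1], [[0, 0, 0], 0, 1], [[0, 0, 0], 0, 1], [[0, 0, 0], 0, 1], [[0, 0, 0], 0, 1]]' | python3 steer.py;echo '[[[0, 0, 0], 0, 1]]' | python3 steer.py
```

```text
t: 3.73
eef_pos: [469.5, 300.3, 15.6]
tcp_rot: [3.141, 0.001, -0.0]
ft_force: [-0.0, 0.3, -0.0]
opening: 1.002
grip_force: 0.0
t: 4.15
eef_pos: [469.9, 300.5, 16.8]
tcp_rot: [-3.142, -0.0, -0.0]
ft_force: [0.5, 0.2, 0.6]
opening: 1.001
grip_force: 0.0
t: 4.23
eef_pos: [469.9, 300.5, 16.7]
tcp_rot: [3.142, -0.0, -0.0]
ft_force: [0.3, -0.1, -0.2]
opening: 0.997
grip_force: 0.0
```

```bash
echo '[[[0, 0, 1.2], 0, 1], [[0, 0, 1.2], 0, 0.6], [[0, 0, 1.2], 0, 0.4], [[0, 0, 1.2], 0, 0.3], [[0, 0, 1.2], 0, 0.3]]' | python3 steer.py; echo '[[[0, 0, 0], 0, 0.3], [[0, 0, 0], 0, 0.3], [[0, 0, 0], 0, 0.3], [[0, 0, 0], 0, 0.3], [[0, 0, 0], 0, 0.3]]' | python3 steer.py;echo '[[[0, 0, 0], 0, 0.3], [[0, 0, 0], 0, 0.3], [[0, 0, 0], 0, 0.3], [[0, 0, 0], 0, 0.3], [[0, 0, 0], 0, 0.3]]' | python3 steer.py
```

```text
t: 4.65
eef_pos: [469.8, 300.5, 15.4]
tcp_rot: [3.141, -0.0, -0.0]
ft_force: [-0.0, 0.2, -1.3]
opening: 0.776
grip_force: 0.0
t: 5.07
eef_pos: [469.8, 300.5, 15.4]
tcp_rot: [3.142, -0.0, -0.0]
ft_force: [0.4, -0.3, -0.1]
opening: 0.425
grip_force: 0.0
t: 5.48
eef_pos: [469.8, 300.5, 15.4]
tcp_rot: [3.142, -0.0, -0.0]
ft_force: [-0.4, 0.0, 0.1]
opening: 0.364
grip_force: 30.0
```

```bash
echo '[[[0, 0, -5], 0, 0.3], [[0, 0, -15], 0, 0.3], [[0, 0, -35], 0, 0.3], [[0, 0, -60], 0, 0.3], [[0, 0, -75], 0, 0.3]]' | python3 steer.py; echo '[[[4, 25, 0], 0, 0.3], [[8, 60, 0], 0, 0.3], [[12, 95, 0], 0, 0.3], [[16, 130, 0], 0, 0.3], [[18, 160, 0], 0, 0.3]]' | python3 steer.py;echo '[[[4, 30, 0], 0, 0.3], [[4, 50, 0], 0, 0.3], [[4, 59, 0], 0, 0.3], [[4, 59, 0], 0, 0.3], [[4, 59, 0], 0, 0.3]]' | python3 steer.py
echo '[[[0, 0, 0], 0, 0.3], [[0, 0, 0], 0, 0.3], [[0, 0, 0], 0, 0.3], [[0, 0, 0], 0, 0.3]]' | python3 steer.py
python3 - <<'E'
from cell import env, ticket, monitor, read_camera, camera_info
import cv2,numpy as np
from h import *
i=camera_info("wrist"); p,d=read_camera("wrist"); j=camera_info("side"); q,e=read_camera("side")
t=monitor.state()["eef_pos"]; print(t)
P=cloud(i,d); m=(P[...,2]>33)&(P[...,2]<42)&(np.hypot(P[...,0]-492,P[...,1]-81)<45); s=P[m]
if len(s)>20: print(len(s),(s.min(0)+s.max(0))/2,np.ptp(s,0),circ(s[:,:2]))
P=cloud(j,e)
m=(np.hypot(P[...,0]-492,P[...,1]-81)<40)&(P[...,2]>34)&(P[...,2]<42); s=P[m]; print("side cell",(s.min(0)+s.max(0))/2,np.ptp(s,0))
u,v=pix(j,[492,81,70]).astype(int); a=cv2.resize(q[v-75:v+75,u-100:u+100],(560,420),interpolation=cv2.INTER_CUBIC)
cv2.imwrite("pics/c2.png",np.hstack([a,cv2.resize(p,(240,420))])[:,:,::-1]);
E
```

```text
t: 5.9
eef_pos: [470.3, 300.7, 93.1]
tcp_rot: [-3.141, -0.002, -0.0]
ft_force: [-0.0, -0.2, -0.1]
opening: 0.362
grip_force: 30.0
t: 6.32
eef_pos: [488.0, 138.7, 91.4]
tcp_rot: [-3.142, -0.001, -0.0]
ft_force: [0.9, 0.8, -0.9]
opening: 0.364
grip_force: 30.0
t: 6.73
eef_pos: [491.9, 81.7, 90.9]
tcp_rot: [-3.142, -0.001, -0.001]
ft_force: [1.3, 0.7, -0.8]
opening: 0.36
grip_force: 30.0
t: 7.07
eef_pos: [491.7, 82.2, 90.4]
tcp_rot: [3.142, 0.0, 0.001]
ft_force: [0.6, -0.7, -0.4]
opening: 0.366
grip_force: 30.0
[491.7443152   81.93198687  90.37956141]
1305 [498.03646173  80.9455618   36.24755423] [42.1384177  54.84133713  6.4894004 ] (np.float64(492.2363331621726), np.float64(81.16681489503094), np.float64(24.967129836864252))
side cell [491.8101995   80.74227261  37.36295816] [54.80543367 56.69831682  6.5158193 ]
```

View pics/c2.png

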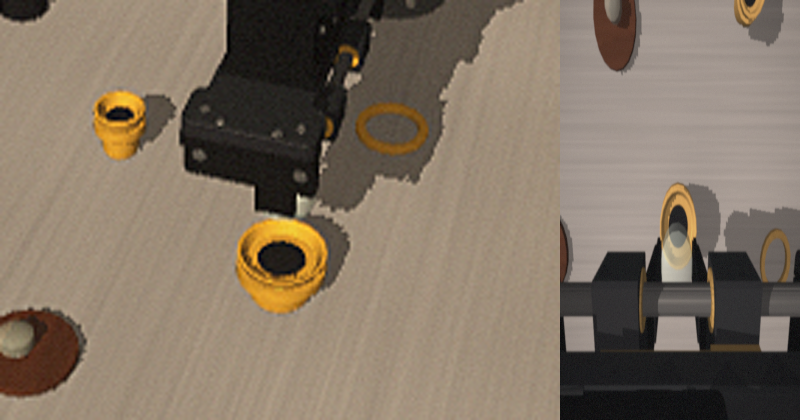

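The crop shows the lens held between the fingertips, directly above the open cell (left pane near 283,255). I'll lower it 1 mm nearer the cell's centre.

```bash
echo '[[[0, 1, 10], 0, 0.3], [[0, 1, 20], 0, 0.3], [[0, 1, 30], 0, 0.3], [[0, 1, 38], 0, 0.3], [[0, 1, 42], 0, 0.3]]' | python3 steer.py; echo '[[[0, 0, 0], 0, 0.3], [[0, 0, 0], 0, 0.3], [[0, 0, 1], 0, 0.3], [[0, 0, 2], 0, 0.3], [[0, 0, 3], 0, 0.3]]' | python3 steer.py;echo '[[[0, 0, 1], 0, 0.3], [[0, 0, 2], 0, 0.3], [[0, 0, 3], 0, 0.3], [[0, 0, 4], 0, 0.3], [[0, 0, 4], 0, 0.3]]' | python3 steer.py
echo '[[[0, 0, 0], 0, 0.3], [[0, 0, 0], 0, 0.3], [[0, 0, 0.5], 0, 0.3], [[0, 0, 0.5], 0, 0.3], [[0, 0, 0.5], 0, 0.3]]' | python3 steer.py
```

```text
t: 7.58
eef_pos: [491.2, 80.4, 46.7]
tcp_rot: [3.141, 0.002, -0.0]
ft_force: [0.3, 0.3, -0.3]
opening: 0.36
grip_force: 30.0
t: 8.0
eef_pos: [492.0, 80.5, 45.6]
tcp_rot: [3.142, -0.001, -0.0]
ft_force: [-0.1, -0.6, -0.5]
opening: 0.363
grip_force: 30.0
t: 8.42
eef_pos: [491.7, 80.5, 41.2]
tcp_rot: [3.141, 0.0, -0.0]
ft_force: [0.9, -0.5, -0.2]
opening: 0.365
grip_force: 30.0
t: 8.83
eef_pos: [491.8, 80.5, 40.9]
tcp_rot: [3.141, 0.0, -0.0]
ft_force: [-0.4, 0.7, 0.3]
opening: 0.364
grip_force: 30.0
```

```bash
for k in 1; do echo '[[[0, 0, 0.4], 0, 0.3], [[0, 0, 0.8], 0, 0.3], [[0, 0, 1], 0, 0.3], [[0, 0, 1], 0, 0.3], [[0, 0, 1], 0, 0.3]]' | python3 steer.py; echo '[[[0, 0, 0.3], 0, 0.3], [[0, 0, 0.3], 0, 0.3], [[0, 0, 0.3], 0, 0.3]]' | python3 steer.py; echo '[[[0, 0, 0.3], 0, 0.3], [[0, 0, 0.3], 0, 0.3], [[0, 0, 0.3], 0, 0.3]]' | python3 steer.py; done
```

```text
t: 9.25
eef_pos: [491.8, 80.5, 39.9]
tcp_rot: [3.141, 0.0, -0.0]
ft_force: [1.3, -0.7, -0.4]
opening: 0.36
grip_force: 30.0
t: 9.5
eef_pos: [491.8, 80.5, 39.6]
tcp_rot: [3.142, 0.0, -0.0]
ft_force: [-0.3, 0.5, -1.6]
opening: 0.364
grip_force: 30.0
t: 9.75
eef_pos: [491.8, 80.5, 39.4]
tcp_rot: [3.142, -0.0, -0.0]
ft_force: [-0.3, -0.7, 0.9]
opening: 0.365
grip_force: 30.0
```

```bash
echo '[[[0, 0, 0.3], 0, 0.3], [[0, 0, 0.3], 0, 0.3], [[0, 0, 0.3], 0, 0.3]]' | python3 steer.py; echo '[[[0, 0, 0.2], 0, 0.3], [[0, 0, 0.2], 0, 0.3], [[0, 0, 0.2], 0, 0.3]]' | python3 steer.py
```

```text
t: 10.0
eef_pos: [491.9, 80.5, 39.3]
tcp_rot: [3.141, -0.0, -0.0]
ft_force: [-1.3, -0.3, 5.1]
opening: 0.367
grip_force: 30.0
t: 10.25
eef_pos: [491.9, 80.5, 39.3]
tcp_rot: [3.142, -0.001, -0.0]
ft_force: [-2.4, 0.2, 8.7]
opening: 0.365
grip_force: 30.0
```

The lens is touching the floor at the expected height (TCP 39.3 mm), so I'll release it.

```bash
echo '[[[0, 0, -0.2], 0, 0.42], [[0, 0, -0.2], 0, 0.45], [[0, 0, -0.2], 0, 0.5], [[0, 0, -0.2], 0, 0.6], [[0, 0, -0.2], 0, 1]]' | python3 steer.py; echo '[[[0, 0, 0], 0, 1], [[0, 0, 0], 0, 1], [[0, 0, 0], 0, 1], [[0, 0, 0], 0, 1], [[0, 0, -10], 0, 1]]' | python3 steer.py; echo '[[[0, 0, -25], 0, 1], [[0, 0, -50], 0, 1], [[0, 0, -50], 0, 1], [[0, 0, -50], 0, 1], [[0, 0, -50], 0, 1]]' | python3 steer.py
python3 - <<'E'
from cell import env, ticket, monitor, read_camera, camera_info
import cv2,numpy as np
from h import *
i=camera_info("wrist"); p,d=read_camera("wrist"); j=camera_info("side"); q,e=read_camera("side")
print(monitor.state()["eef_pos"])
for n,P in (("w",cloud(i,d)),("s",cloud(j,e))):
  for a,b in ((34,41),(42,56)):
    m=(np.hypot(P[...,0]-492,P[...,1]-81)<34)&(P[...,2]>a)&(P[...,2]<b); s=P[m]
    if len(s): print(n,a,len(s),(s.min(0)+s.max(0))/2,np.ptp(s,0),"top",np.percentile(s[:,2],95))
u,v=pix(j,[492,81,40]).astype(int); a=cv2.resize(q[v-45:v+45,u-40:u+40],(400,450),interpolation=cv2.INTER_CUBIC)
u,v=pix(i,[492,81,40]).astype(int); b=cv2.resize(p[v-75:v+105,u-80:u+80],(400,450),interpolation=cv2.INTER_CUBIC)
cv2.imwrite("pics/c3.png",np.hstack([a,b])[:,:,::-1]);
E
```

```text
t: 10.67
eef_pos: [491.8, 80.5, 38.9]
tcp_rot: [3.141, 0.0, -0.0]
ft_force: [0.3, -0.6, -0.2]
opening: 0.589
grip_force: 0.0
t: 11.08
eef_pos: [491.1, 80.4, 48.1]
tcp_rot: [3.141, 0.002, -0.0]
ft_force: [-0.0, 0.2, -0.4]
opening: 0.937
grip_force: 0.0
t: 11.5
eef_pos: [491.6, 80.5, 99.1]
tcp_rot: [3.141, -0.0, -0.0]
ft_force: [-0.1, 0.6, 0.2]
opening: 0.998
grip_force: 0.0
[491.38908686  80.45973495  98.45592026]
w 34 2112 [491.70765236  81.15224073  37.46947752] [55.0225981  54.79665182  6.92665665] top 38.61411352096437
w 42 3077 [491.27715528  81.70509509  47.12622666] [35.84575034 34.96596518 10.24995262] top 50.842357215059884
s 34 198 [491.73320697  81.29887949  37.43147155] [54.5368174  56.51840564  6.82080845] top 40.03661510068714
s 42 226 [491.29298014  82.44478596  47.71109588] [35.45340639 37.42988497 11.0348177 ] top 51.493921875160055
```

View pics/c3.png

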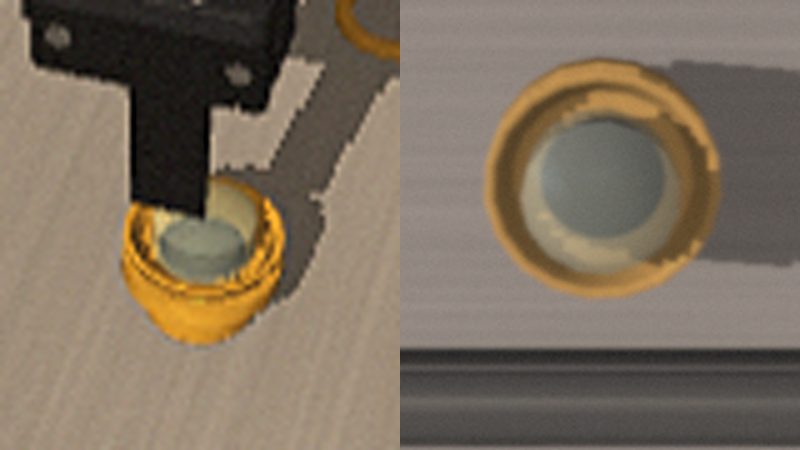

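Both panes show the lens lying level in the cell (wrist pane near 602,180), with its top at 51 mm as it should be. Now I'll grip the collar.

```bash
echo '[[[0, -0.6, 15], 0, 1], [[0, -0.6, 35], 0, 1], [[0, -0.6, 50], 0, 1], [[0, -0.6, 60], 0, 1], [[0, -0.6, 66], 0, 1]]' | python3 steer.py; echo '[[[0, 0, 4], 0, 1], [[0, 0, 7], 0, 1], [[0, 0, 7], 0, 1], [[0, 0, 7], 0, 1], [[0, 0, 7], 0, 1]]' | python3 steer.py;echo '[[[0, 0, 0], 0, 1], [[0, 0, 0], 0, 1], [[0, 0, 0], 0, 1]]' | python3 steer.py
```

```text
t: 12.02
eef_pos: [491.1, 81.0, 31.4]
tcp_rot: [3.141, 0.003, -0.0]
ft_force: [0.2, 0.4, -1.0]
opening: 1.0
grip_force: 0.0
t: 12.43
eef_pos: [492.1, 81.1, 26.5]
tcp_rot: [3.142, -0.001, -0.0]
ft_force: [-0.3, 0.6, -0.0]
opening: 0.999
grip_force: 0.0
t: 12.68
eef_pos: [491.9, 81.1, 26.3]
tcp_rot: [3.142, -0.001, -0.0]
ft_force: [-0.9, -1.1, 0.0]
opening: 1.001
grip_force: 0.0
```

```bash
echo '[[[0, 0, 2], 0, 1], [[0, 0, 4], 0, 1], [[0, 0, 4.2], 0, 1], [[0, 0, 4.2], 0, 0.8], [[0, 0, 4.2], 0, 0.7]]' | python3 steer.py; echo '[[[0, 0, 0], 0, 0.66], [[0, 0, 0], 0, 0.62], [[0, 0, 0], 0, 0.58], [[0, 0, 0], 0, 0.52], [[0, 0, 0], 0, 0.5]]' | python3 steer.py;echo '[[[0, 0, 0], 0, 0.5], [[0, 0, 0], 0, 0.5], [[0, 0, 0], 0, 0.5], [[0, 0, 0], 0, 0.5]]' | python3 steer.py
```

```text
t: 13.1
eef_pos: [491.8, 81.1, 21.7]
tcp_rot: [3.142, 0.0, -0.0]
ft_force: [0.8, 0.8, 0.1]
opening: 0.91
grip_force: 0.0
t: 13.52
eef_pos: [491.8, 81.0, 21.8]
tcp_rot: [3.141, -0.0, -0.0]
ft_force: [-0.4, 0.5, 0.2]
opening: 0.582
grip_force: 30.0
t: 13.85
eef_pos: [491.8, 81.0, 21.8]
tcp_rot: [3.141, -0.0, -0.0]
ft_force: [-0.5, -2.7, 0.9]
opening: 0.579
grip_force: 30.0
```

```bash
echo '[[[0, 0, -2], 0, 0.5], [[0, 0, -6], 0, 0.5], [[0, 0, -13], 0, 0.5], [[0, 0, -22], 0, 0.5], [[0, 0, -32], 0, 0.5]]' | python3 steer.py; echo '[[[0, 0, -12], 0, 0.5], [[0, 0, -24], 0, 0.5], [[0, 0, -34], 0, 0.5], [[0, 0, -40], 0, 0.5], [[0, 0, -43], 0, 0.5]]' | python3 steer.py; echo '[[[0, 3, 0], 0, 0.5], [[0, 9, 0], 0, 0.5], [[0, 18, 0], 0, 0.5], [[0, 30, 0], 0, 0.5], [[0, 44, 0], 0, 0.5]]' | python3 steer.py;  echo '[[[0, 16, 0], 0, 0.5], [[0, 33, 0], 0, 0.5], [[0, 50, 0], 0, 0.5], [[0, 67, 0], 0, 0.5], [[0, 84, 0], 0, 0.5]]' | python3 steer.py
```

```text
t: 14.27
eef_pos: [491.7, 81.1, 54.6]
tcp_rot: [3.142, 0.0, -0.0]
ft_force: [1.0, -0.7, -3.9]
opening: 0.578
grip_force: 30.0
t: 14.68
eef_pos: [492.1, 81.1, 98.1]
tcp_rot: [3.142, -0.002, -0.0]
ft_force: [-0.3, 0.0, -4.2]
opening: 0.582
grip_force: 30.0
t: 15.1
eef_pos: [491.5, 36.0, 96.3]
tcp_rot: [3.141, 0.001, 0.0]
ft_force: [0.4, -0.0, -4.7]
opening: 0.578
grip_force: 30.0
t: 15.52
eef_pos: [491.3, -48.8, 96.4]
tcp_rot: [-3.142, 0.001, -0.001]
ft_force: [-0.0, 0.7, -3.4]
opening: 0.578
grip_force: 30.0
```

```bash
echo '[[[0, 17, 0], 0, 0.5], [[0, 34, 0], 0, 0.5], [[0, 51, 0], 0, 0.5], [[0, 68, 0], 0, 0.5], [[0, 85, 0], 0, 0.5]]' | python3 steer.py; echo '[[[0, 17, 0], 0, 0.5], [[0, 34, 0], 0, 0.5], [[0, 51, 0], 0, 0.5], [[0, 67, 0], 0, 0.5], [[0, 82, 0], 0, 0.5]]' | python3 steer.py; echo '[[[0, 13, 0], 0, 0.5], [[0, 25, 0], 0, 0.5], [[0, 35, 0], 0, 0.5], [[0, 43, 0], 0, 0.5], [[0, 48, 0], 0, 0.5]]' | python3 steer.py;  echo '[[[0.6, 1.5, 0], 0, 0.5], [[0.6, 2.2, 0], 0, 0.5], [[0.6, 2.2, 0], 0, 0.5], [[0.6, 2.2, 0], 0, 0.5], [[0.6, 2.2, 0], 0, 0.5]]' | python3 steer.py
python3 - <<'E'
from cell import env, ticket, monitor, read_camera, camera_info
import cv2,numpy as np
from h import *
i=camera_info("wrist"); p,d=read_camera("wrist"); j=camera_info("side"); q,e=read_camera("side")
s=monitor.state();print(s["eef_pos"],s["ft_force"])
P=cloud(i,d)
for n,a,b,r in (("barrel",36,43,45),("cell rim",85,98,35),("lens",100,130,20)):
    m=(np.hypot(P[...,0]-492.4,P[...,1]+264.2)<r)&(P[...,2]>a)&(P[...,2]<b)&(P[...,0]>480); s=P[m]
    if len(s)>10: print(n,len(s),(s.min(0)+s.max(0))/2,np.ptp(s,0),circ(s[:,:2]))
u,v=pix(j,[492,-264,70]).astype(int); a=cv2.resize(q[v-45:v+45,u-40:u+40],(400,450),interpolation=cv2.INTER_CUBIC)
cv2.imwrite("pics/c4.png",np.hstack([a,cv2.resize(p[90:,160:480],(400,450))])[:,:,::-1])
E
```

```text
t: 15.93
eef_pos: [491.1, -133.8, 96.3]
tcp_rot: [-3.141, 0.001, -0.001]
ft_force: [-0.4, 0.6, -4.2]
opening: 0.579
grip_force: 30.0
t: 16.35
eef_pos: [491.0, -215.8, 96.4]
tcp_rot: [-3.141, 0.001, -0.001]
ft_force: [0.7, -0.8, -4.4]
opening: 0.581
grip_force: 30.0
t: 16.77
eef_pos: [491.7, -262.8, 96.7]
tcp_rot: [3.141, -0.0, -0.001]
ft_force: [-0.2, -0.4, -3.9]
opening: 0.578
grip_force: 30.0
t: 17.18
eef_pos: [492.4, -263.6, 96.9]
tcp_rot: [-3.142, 0.0, 0.0]
ft_force: [0.6, -0.3, -3.4]
opening: 0.581
grip_force: 30.0
[ 492.3846676  -263.79516788   96.87424635] [ 0.01601477  0.5054555  -5.25919649]
barrel 1339 [ 505.40766135 -263.89732739   38.78153025] [38.19167864 64.82129784  5.55179313] (np.float64(492.72188063534696), np.float64(-263.91712426008115), np.float64(29.975241622078528))
cell rim 216 [ 509.1018147  -263.15854591   95.77677003] [22.50389109 62.81068161  4.39197035] (np.float64(486.5512521510081), np.float64(-262.8182697695315), np.float64(32.82495208642399))
lens 5124 [ 498.38000164 -264.24175456  114.74184906] [27.77088116 39.8476109  25.18850371] (np.float64(496.9963480404843), np.float64(-264.18040717349504), np.float64(12.405620577402763))
```

View pics/c4.png

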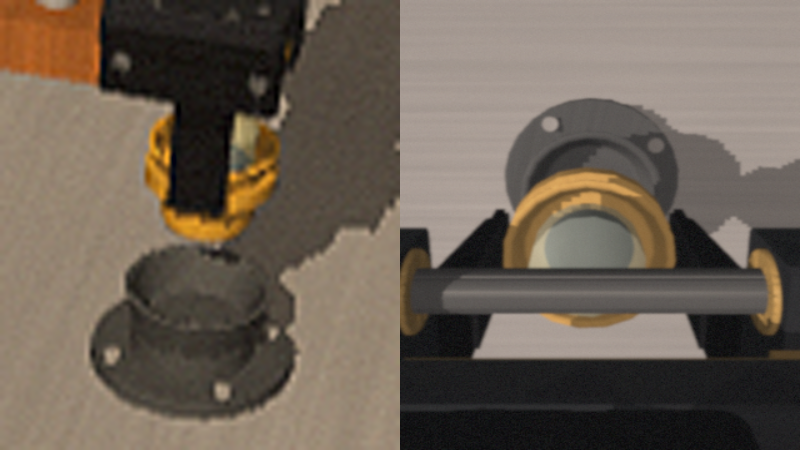

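The picture shows the cell with the lens level in the grip, centred over the barrel; its rim is at 495–675 px in the wrist pane. Fully home should come at TCP z ≈ 43.8.

```bash
echo '[[[0, 0.3, 4], 0, 0.5], [[0, 0.3, 12], 0, 0.5], [[0, 0.3, 21], 0, 0.5], [[0, 0.3, 30], 0, 0.5], [[0, 0.3, 37], 0, 0.5]]' | python3 steer.py; echo '[[[0, 0, 3], 0, 0.5], [[0, 0, 6], 0, 0.5], [[0, 0, 8], 0, 0.5], [[0, 0, 9], 0, 0.5], [[0, 0, 10], 0, 0.5]]' | python3 steer.py; echo '[[[0, 0, 1], 0, 0.5], [[0, 0, 2], 0, 0.5], [[0, 0, 3], 0, 0.5], [[0, 0, 4], 0, 0.5], [[0, 0, 4.5], 0, 0.5]]' | python3 steer.py; echo '[[[0, 0, 0], 0, 0.5], [[0, 0, 0], 0, 0.5], [[0, 0, 0], 0, 0.5], [[0, 0, 0], 0, 0.5]]' | python3 steer.py
```

```text
t: 17.7
eef_pos: [491.9, -264.2, 58.3]
tcp_rot: [-3.141, 0.001, -0.0]
ft_force: [0.0, 0.7, -4.7]
opening: 0.579
grip_force: 30.0
t: 18.12
eef_pos: [492.4, -264.5, 49.9]
tcp_rot: [3.141, -0.0, -0.0]
ft_force: [0.5, -0.3, -4.3]
opening: 0.577
grip_force: 30.0
t: 18.53
eef_pos: [492.3, -264.4, 45.3]
tcp_rot: [3.141, -0.0, -0.0]
ft_force: [-0.6, -0.7, -3.7]
opening: 0.579
grip_force: 30.0
t: 18.87
eef_pos: [492.4, -264.4, 45.4]
tcp_rot: [3.141, -0.0, -0.0]
ft_force: [-0.7, 0.3, -4.2]
opening: 0.579
grip_force: 30.0
```

```bash
echo '[[[0, 0, 0.4], 0, 0.5], [[0, 0, 0.8], 0, 0.5], [[0, 0, 1.0], 0, 0.5], [[0, 0, 1.0], 0, 0.5], [[0, 0, 1.0], 0, 0.5]]' | python3 steer.py; echo '[[[0, 0, 0.4], 0, 0.5], [[0, 0, 0.4], 0, 0.5], [[0, 0, 0.4], 0, 0.5]]' | python3 steer.py; echo '[[[0, 0, 0.3], 0, 0.5], [[0, 0, 0.3], 0, 0.5], [[0, 0, 0.3], 0, 0.5]]' | python3 steer.py
```

```text
t: 19.28
eef_pos: [492.3, -264.4, 44.3]
tcp_rot: [3.142, 0.0, -0.0]
ft_force: [0.8, -0.5, -3.8]
opening: 0.577
grip_force: 30.0
t: 19.53
eef_pos: [492.3, -264.4, 44.0]
tcp_rot: [3.141, -0.0, -0.0]
ft_force: [-0.6, -0.8, -4.2]
opening: 0.577
grip_force: 30.0
t: 19.78
eef_pos: [492.4, -264.4, 43.9]
tcp_rot: [3.141, -0.0, -0.0]
ft_force: [-0.6, 0.4, 1.3]
opening: 0.582
grip_force: 30.0
```

Contact starts at 43.9 mm, as predicted. I'll lower slightly more, release, raise the arm and check.

```bash
echo '[[[0, 0, 0.3], 0, 0.5], [[0, 0, 0.3], 0, 0.5], [[0, 0, 0.3], 0, 0.5]]' | python3 steer.py; echo '[[[0, 0, 0], 0, 0.62], [[0, 0, 0], 0, 0.66], [[0, 0, 0], 0, 0.75], [[0, 0, 0], 0, 1], [[0, 0, 0], 0, 1]]' | python3 steer.py;  echo '[[[0, 0, 0], 0, 1], [[0, 0, 0], 0, 1], [[0, 0, 0], 0, 1], [[0, 0, 0], 0, 1], [[0, 0, -5], 0, 1]]' | python3 steer.py; echo '[[[0, 0, -20], 0, 1], [[0, 0, -50], 0, 1], [[0, 0, -80], 0, 1], [[0, 0, -100], 0, 1], [[0, 0, -100], 0, 1]]' | python3 steer.py; echo '[[[0, 0, 0], 0, 1], [[0, 0, 0], 0, 1], [[0, 0, 0], 0, 1]]' | python3 steer.py
python3 - <<'E'
from cell import env, ticket, monitor, read_camera, camera_info
import cv2,numpy as np
from h import *
i=camera_info("wrist"); p,d=read_camera("wrist"); j=camera_info("side"); q,e=read_camera("side")
for n,P in (("w",cloud(i,d)),("s",cloud(j,e))):
  for k,a,b,r in (("rim",54,63,36),("lens",64,78,22)):
    m=(np.hypot(P[...,0]-492.4,P[...,1]+264.2)<r)&(P[...,2]>a)&(P[...,2]<b); s=P[m]
    if len(s)>10:
      c=np.linalg.lstsq(np.c_[s[:,:2]-s[:,:2].mean(0),np.ones(len(s))],s[:,2],rcond=None)[0]
      print(n,k,len(s),(s.min(0)+s.max(0))/2,np.ptp(s,0),"med/top",np.median(s[:,2]),np.percentile(s[:,2],95),"slope",c[:2])
u,v=pix(j,[492,-264,40]).astype(int); a=cv2.resize(q[v-45:v+45,u-40:u+40],(400,450),interpolation=cv2.INTER_CUBIC)
u,v=pix(i,[492,-264,60]).astype(int); b=cv2.resize(p[max(v-90,0):v+90,u-80:u+80],(400,450),interpolation=cv2.INTER_CUBIC)
cv2.imwrite("pics/c5.png",np.hstack([a,b])[:,:,::-1])
E
```

```text
t: 20.03
eef_pos: [492.3, -264.4, 43.8]
tcp_rot: [3.141, -0.0, -0.0]
ft_force: [-3.1, 1.9, 5.3]
opening: 0.583
grip_force: 30.0
t: 20.45
eef_pos: [492.4, -264.5, 43.3]
tcp_rot: [3.141, -0.0, -0.0]
ft_force: [-0.6, 1.1, 0.1]
opening: 0.812
grip_force: 0.0
t: 20.87
eef_pos: [492.0, -264.2, 47.8]
tcp_rot: [-3.141, 0.001, -0.0]
ft_force: [-0.8, 0.3, -0.4]
opening: 0.997
grip_force: 0.0
t: 21.28
eef_pos: [493.7, -265.3, 152.7]
tcp_rot: [3.138, -0.005, -0.0]
ft_force: [0.1, 0.6, 1.1]
opening: 1.001
grip_force: 0.0
t: 21.53
eef_pos: [491.9, -264.1, 147.4]
tcp_rot: [-3.141, 0.001, -0.0]
ft_force: [0.7, 0.0, -0.0]
opening: 0.998
grip_force: 0.0
w rim 2067 [ 491.85397819 -263.69339052   58.50025987] [55.59029607 54.75610391  8.98703594] med/top 58.846524061917364 60.59468761507875 slope [1.02594027e-02 8.42982466e-05]
w lens 2505 [ 491.89763924 -262.74296847   69.10049474] [35.41548768 35.01041301 10.17698121] med/top 70.7665664682078 72.91058778411143 slope [-0.03168438  0.00032894]
s rim 152 [ 492.56662712 -259.55059148   58.50822289] [53.74482123 48.10149361  8.9292163 ] med/top 58.49392053416511 61.73609609779107 slope [-0.01050041  0.00102956]
s lens 140 [ 491.55495809 -258.82148223   69.05330987] [33.33611204 33.06481073 10.1006894 ] med/top 70.39316888007562 73.63465519734105 slope [ 0.02189642 -0.13418287]
```

View pics/c5.png

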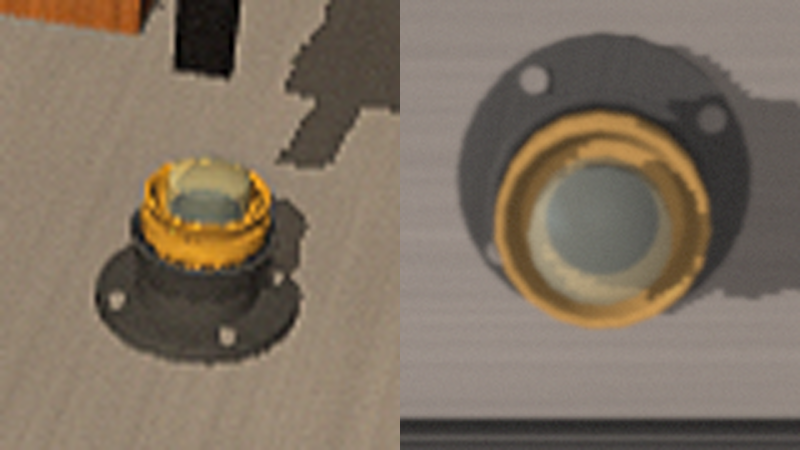

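The cell stands upright and fully home: its rim is at 60 mm and level, the lens top is at 73 mm, and both are centred in the barrel (wrist pane near 602,220). The gripper is well clear, so I'm handing the job in.

```bash
python3 -c "
from cell import env, ticket, monitor, read_camera, camera_info
print(ticket.job_done())"
```

```text
the job is handed in; nothing more can be done
None
```

The lens was set in the larger cell and released, and the two were then seated upright and fully home in the barrel; I handed the job in at about 22 s, and no verdict was shown.

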